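Return sorted bearing cases to the bearing cabinet

TASK

Slide the bearing cabinet's clear door fully open, then take the sorter tray by its handle and tip it with its open edge low over the bin so that all three bearing cases slide off into it; do not touch the cases with the gripper. Then set the empty tray down flat on its black mat again, let it go, and slide the door fully shut. Leave the other things on the bench where they are.

Things in the scene. Friction and masses are not known exactly. Their poses are not given: they have to be found in the camera images.
- cabinet: Fixed dark grey steel cabinet, 325 (x) x 182 x 100 mm high, left or right of the robot, yaw varies. Its front 166 mm is an open-topped bin, inside 150 x 150 mm, floor 10 mm above the bench; the rear part is closed. Origin: on the bench under the bin's centre; x runs to the closed rear, away from the robot, z up.
- mouth (a point): Centre of the bin's opening, level with the top of its walls (100 mm above the bench), axes as the cabinet's. Two aluminium rails, 8 mm wide, rise 10 mm above the walls along both long sides.
- door (a joint): Clear acrylic sliding door lying level on the bin, 166 x 162 x 6 mm: 0 = fully shut, 0.155 = fully open (m); it slides along the cabinet's +x over the closed rear part, with about 1.5 N friction plus 3 N per m/s; hard stops at both ends; stays where it is left. May start slightly ajar.
- door_handle (a point): Centre of the aluminium upright bar handle on the door: 12 mm thick (cabinet x), 80 mm long (cabinet y), 36 mm high, its top 142 mm above the bench, the door's upper face 18 mm below this point. It moves with the door; shut, it stands 45 mm on the robot's side of the bin's centre. Axes as the cabinet's.
- mat: Fixed black rubber mat on the bench, 180 (x) x 170 x 4 mm; origin at the centre of its underside. The sorter tray starts on it, and belongs there.
- tray_centre (a point): Loose aluminium sorter tray, 0.2 to 0.3 kg, pan 153 x 136 mm, floor 4 mm thick, walls 22 mm high and 3 mm thick on three sides, open at its +x end. This point: centre of the pan's floor, on its upper face, 4 mm above the tray's underside. x points to the open edge, away from the handle; z up.
- tray_lip (a point): Middle of the tray's open edge, on the floor's upper face, 75 mm from tray_centre along the tray's x.
- tray_handle (a point): Centre of the tray's black straight handle behind the pan (118 mm from tray_centre along the tray's -x): flat-sided bar 80 long (tray x) x 16 wide (tray y) x 28 mm high, its centre 34 mm above the tray's underside (38 mm above the bench at the start), free on both sides and below. Axes as the tray's.
- case_a_centre (a point): One of three equal closed bearing cases, white blocks 64 x 36 x 22 mm, 50 g each, lying loose in the tray; centre of the block, x along its length, z up. They slide on the tilted tray floor only beyond 26 to 36 degrees of tilt.
- case_b_centre (a point): One of three equal closed bearing cases, white blocks 64 x 36 x 22 mm, 50 g each, lying loose in the tray; centre of the block, x along its length, z up. They slide on the tilted tray floor only beyond 26 to 36 degrees of tilt.
- case_c_centre (a point): One of three equal closed bearing cases, white blocks 64 x 36 x 22 mm, 50 g each, lying loose in the tray; centre of the block, x along its length, z up. They slide on the tilted tray floor only beyond 26 to 36 degrees of tilt.
- yoyo: Bystander: silver yo-yo on its side face, 56 mm across, 41 mm high; origin centre of underside.
- driver: Bystander: hex driver with wooden handle, 170 x 30 x 26 mm, lying along its x; origin under its middle.
- puller: Bystander: black T-shaped bearing puller, about 135 x 70 x 18 mm; origin under the bar's middle.
- caliper: Bystander: steel caliper, 190 x 60 x 12 mm, lying flat; origin under the beam's middle.
- spool: Bystander: white string spool, 64 mm across, 36 mm high; origin centre of underside.
- oil: Bystander: upright oil bottle, 40 mm across, 110 mm high, behind; origin centre of underside.
There are look-alikes about, which are no part of the job. Several things have the shape of the mat; the one meant has the colours described above. What is shaped like the part that bears case_a_centre but brown is not meant.

How it is judged:
By the outcome, as a careful person would: the job done as asked, in the order asked, and still so for the second after the job is handed in, with the robot touching nothing.
It also fails if it takes over 72 s, if anything falls off the work surface, if the arm or the gripper's body presses on something with over 40 N, if the wrist force passes 120 N, or if a joint passes its speed limit or range.

ROBOT

A 6-joint arm with a two-finger parallel gripper is mounted at the origin on the work surface. World frame = base frame: x ahead of the robot, y to its left, z up, the work surface at z = 0. Lengths are in m, angles in rad, forces in N, time in s.
With the tool pointing down it reaches from about 0.4 to 0.825 m from the base axis. Payload 7 kg.
Tool frame: the origin (TCP) lies midway between the tips of the shut fingers; the grasp point (between the pads) lies 19 mm behind it; z points along the fingers, y is the line along which they close (so a half turn about z gives the same grasp; the last joint's range is limited). The gripper opens to 88 mm and grips with 3 to 60 N. Pads are 19 mm wide; open, the fingers measure 130 mm over their backs; the gripper's body (78 mm by 193 mm) begins 47 mm behind the grasp point.
Start: joints at [1.61, 0.359, 0.012, 0, -1.224, -0.288], TCP at [0.166, 0.654, 0.227] pointing down, gripper open.
Joint ranges: [-3.07, 3.07], [-1.43, 2.12], [-1.02, 1.25], [-3.03, 1.67], [-3.05, -0], [-3.03, 3.03]. Speed limits (rad/s): [2.39, 2.39, 3.01, 3.14, 3.14, 3.14].

INTERFACE

Orientations are given as [roll, pitch, yaw] about the fixed x, y, z axes, in that order (R = Rz(yaw) Ry(pitch) Rx(roll)).
In Python, from station import telemetry, eyes, ticket, recognise, trace gives the robot as it stands. The module is installed in compiled form; this text tells all that it offers.
- The arm moves only by the tool servo_tool, never from a script. Its argument "series" is a list that holds one entry, the list of rows, each a list of 4 numbers: the shift along the tool's x, y, z in mm, then the turn about the tool's z in rad. In form: [[[x, y, z, roll], ...]]. A call has exactly 10 rows; each row shifts and turns the commanded pose from where the row before left it, along the tool's axes as they then stand; what a row does not reach is not made up. A row lasts 1/12 s, in which the tool goes at most 41.7 mm and 7.16 degrees, less where a joint would pass 70% of its speed; a pose out of reach is approached as far as the arm can. A call is refused whole if a number of a shift passes 41.7 or a number of a turn 0.125, either way. A call with a gripper value outside its range is refused whole. "claw" is the gripper's target within -1 to 1 (shut at 1, half-way at 0, fully open at -1), set as the call begins (left out, the last holds). The fingers move at their own pace and stop on an object; "grip_force" is the grip in N (left out, the last holds). Time passes only in rows, so rows that do not move let the fingers close, or fill a call up. It gives the time, the measured TCP pose, the force, the opening and the grip force at its end, in the units of the state.
- telemetry.get_state(): the state, without advancing time (a new reading comes with each control period).
- eyes.grab_frame(name): name is "scene" or "top" or "wrist"; returns the picture (420x560x3 uint8, red, green, blue); there is no depth.
- eyes.calibration(name): a dict with "mtx" (3x3 intrinsics, pixels), "k1" (the pictures are not rectified: a ray, as slopes to the right and down, at radius r is drawn at 1 + k1 r^2 times it, then the intrinsics apply), "rvec" (rotation vector, rad) and "tvec" (3), from world to camera coordinates, as OpenCV has them. Camera axes: x right, y down, z forward; pixel columns grow to the right and rows downward; lengths in m; the calibration is good to about 2 mm. A picture is of the moment at which its call begins: read the wrist's pose just before it. calibration takes no time and is no camera call; for the wrist camera it gives the pose at the moment of the call.
- ticket.job_done(): hands the job in; it is judged then, once.
Trained networks look in the newest picture that a camera, given by its name, has taken for a name from the list of things; names that differ only in an ending like _2 or _b are one class to them, and where a whole thing is asked for, a point or a joint stands for the part that bears it (a point fixed in the world has none). Each returns a list of dicts, best first, with "conf" (0 to 1); they miss things now and then, are a little off and sometimes report something else, mostly with a low value. They report only what shows in the picture. A call takes as long as a camera call. They do not tell look-alikes from the thing itself.
- recognise(camera, name): "position" ([x, y, z] in m, in world coordinates, good to about 4 mm: the middle of the surface that is visible of it).
- trace(camera, name): "mask" (420x560 bool, what is visible of it).
The state is a dict: "t": time; "q": joint angles; "qd": joint speeds; "joint_efforts": joint torques, N m; "eef_pos": TCP position; "ee_rot": TCP orientation; "force": force on the tool from outside, world axes, zero at the start; "moment": the same for the moment, N m; "width": finger opening in m; "gripper_force": force on a finger pad.
Only numpy, scipy, OpenCV 4.12 (cv2) and the standard library are available. Lean on these libraries where they do the work, as an engineer would, in place of code of your own. Each camera call takes 0.05 s, during which the arm holds its last target. There are 200 camera calls.

## Working session

There is one attempt and no reset: what is moved stays moved. The work goes in short steps, Python scripts to look and compute and a tool call to move; the robot and the scene stay as the last step left them, time stands still between calls to the robot, and variables do not carry over. Pictures are saved under pics/ and viewed, at most 13 in all, crops included, and the job is handed in when it is done.

Besides the shell and the picture viewer there is one more tool, called after "Call:" as name([rows], argument=value, ...), one row to a line, values as JSON. servo_tool: Moves the arm, as the interface text tells. Its arguments: {"type":"object","properties":{"series":{"type":"array"},"claw":{"type":"number"},"grip_force":{"type":"number"}},"required":["series"]}

```bash
mkdir -p pics; cat > h.py <<'E'
import numpy as np, cv2
from station import telemetry, eyes, ticket, recognise, trace
from scipy.spatial.transform import Rotation as R
def cal(n):
    c=eyes.calibration(n); return np.array(c['mtx'],float),float(c['k1']),cv2.Rodrigues(np.array(c['rvec'],float))[0],np.array(c['tvec'],float).ravel()
def proj(n,P):
    K,k,Rm,t=cal(n); p=np.atleast_2d(P)@Rm.T+t; s=p[:,:2]/p[:,2:]; s=s*(1+k*(s**2).sum(1,keepdims=True)); return s@K[:2,:2].T+K[:2,2]
def ray(n,uv,z):
    K,k,Rm,t=cal(n); uv=np.atleast_2d(np.array(uv,float)); u=cv2.undistortPoints(uv.reshape(-1,1,2),K,np.array([k,0,0,0,0.])).reshape(-1,2)
    d=np.c_[u,np.ones(len(u))]@Rm; o=-Rm.T@t; return o+d*((z-o[2])/d[:,2])[:,None]
def save(n,f):
    im=eyes.grab_frame(n); cv2.imwrite('pics/'+f,im[:,:,::-1]); return im
E
python3 - <<'E'
from h import *
s=telemetry.get_state(); print(s)
a=save('scene','s0.png'); 
b=save('top','t0.png')
cv2.imwrite('pics/both.png',cv2.resize(np.vstack([a,b])[:,:,::-1],(400,600)))
for n in ['cabinet','door','door_handle','mat','tray_centre','tray_handle','tray_lip','case_a_centre','oil','yoyo','spool','puller','driver','caliper']:
    print(n,[(np.round(d['position'],3).tolist(),round(d['conf'],2)) for d in recognise('top',n)])
E
```

```text
{'t': 0.0, 'q': array([ 1.61011304e+00,  3.59366130e-01,  1.10511947e-02, -3.66640426e-04,
       -1.22408439e+00, -2.88087763e-01]), 'qd': array([-0.00126269, -0.00031948, -0.00059889, -0.00027543,  0.00078908,
        0.00078636]), 'joint_efforts': array([-1.03747429e-04, -5.82715166e+01,  2.93062019e+01,  6.99736163e+00,
        6.87495005e-03, -1.51219219e-04]), 'eef_pos': array([0.16610187, 0.6537358 , 0.2256298 ]), 'ee_rot': array([ 3.13995779e+00, -1.25026588e-04, -2.48895808e-01]), 'force': array([0.67859771, 0.47548965, 0.27311902]), 'moment': array([ 0.04084206,  0.00400395, -0.00445748]), 'gripper_force': 0.0, 'width': 0.08742684514636317}
cabinet [([0.625, 0.238, 0.103], 0.68), ([0.501, -0.233, 0.004], 0.34)]
door [([0.484, -0.192, 0.028], 0.74), ([0.565, 0.23, 0.107], 0.61), ([0.503, -0.232, 0.009], 0.34)]
door_handle [([0.564, 0.233, 0.105], 0.75)]
mat [([0.516, -0.275, 0.003], 0.71), ([0.503, -0.234, 0.008], 0.71), ([0.23, -0.344, 0.005], 0.68)]
tray_centre [([0.503, -0.23, 0.008], 0.82), ([0.488, -0.262, 0.035], 0.59)]
tray_handle [([0.502, -0.23, 0.006], 0.92)]
tray_lip [([0.501, -0.235, 0.007], 0.74)]
case_a_centre [([0.664, -0.369, 0.02], 0.91), ([0.484, -0.26, 0.031], 0.79), ([0.623, 0.239, 0.107], 0.48)]
oil [([0.755, -0.007, 0.069], 0.64)]
yoyo [([0.361, 0.006, 0.038], 0.89)]
spool [([0.637, 0.445, 0.031], 0.89), ([0.561, 0.23, 0.107], 0.2)]
puller [([0.427, 0.457, 0.015], 0.94)]
driver [([0.57, -0.002, 0.023], 0.61), ([0.563, 0.234, 0.103], 0.33)]
caliper [([0.511, -0.464, 0.005], 0.71)]
```

View pics/t0.png

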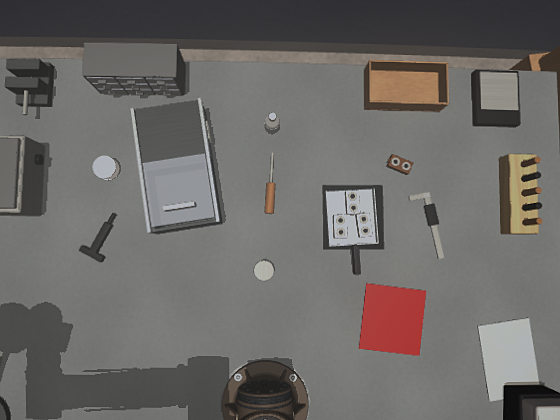

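View pics/s0.png

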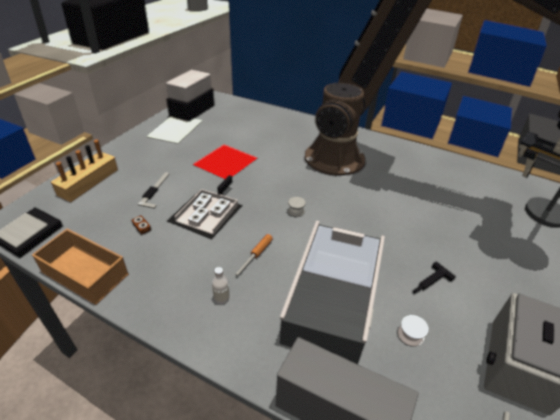

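Top view: black mat with the sorter tray at (353,216), its handle at (356,261), and the cabinet at (180,165) with the door handle at (179,206). 
Look-alikes are the red mat (393,320), the white sheet (508,358), the brown case (400,163) and the wooden tray (405,85). I choose the black mat with the white cases. Next is one close crop to check that.

```bash
python3 - <<'E'
from h import *
a=cv2.imread('pics/t0.png'); cv2.imwrite('pics/crop.png',cv2.resize(a[90:290,122:388],None,fx=3,fy=3,interpolation=cv2.INTER_CUBIC))
eyes.grab_frame('top')
for n in ['door_handle','tray_handle','tray_centre','mat','cabinet','case_a_centre']:
    for d in trace('top',n)[:3]:
        m=d['mask'].astype(np.uint8); ys,xs=np.nonzero(m)
        if len(xs)>5: print(n,round(d['conf'],2),len(xs),np.round(cv2.boxPoints(cv2.minAreaRect(np.c_[xs,ys].astype(np.float32))),1).tolist())
E
```

```text
tray_handle 0.67 339 [[354.5, 213.8000030517578], [368.70001220703125, 211.8000030517578], [372.1000061035156, 235.60000610351562], [357.8999938964844, 237.60000610351562]]
tray_handle 0.59 2005 [[323.8999938964844, 191.1999969482422], [374.29998779296875, 187.60000610351562], [380.3999938964844, 273.29998779296875], [330.0, 276.8999938964844]]
tray_centre 0.58 2001 [[323.70001220703125, 191.39999389648438], [374.8999938964844, 188.60000610351562], [379.5, 271.8999938964844], [328.29998779296875, 274.70001220703125]]
mat 0.92 882 [[323.0, 249.0], [323.0, 185.0], [383.0, 185.0], [383.0, 249.0]]
mat 0.78 3879 [[358.3999938964844, 347.70001220703125], [366.79998779296875, 282.1000061035156], [427.0, 289.70001220703125], [418.70001220703125, 355.3999938964844]]
mat 0.42 9493 [[129.89999389648438, 107.5], [204.8000030517578, 97.19999694824219], [222.39999389648438, 225.10000610351562], [147.5, 235.39999389648438]]
cabinet 0.61 9396 [[130.1999969482422, 108.30000305175781], [204.8000030517578, 98.0999984741211], [222.10000610351562, 224.6999969482422], [147.5, 234.89999389648438]]
cabinet 0.43 522 [[88.19999694824219, 171.60000610351562], [98.19999694824219, 151.60000610351562], [122.5999984741211, 163.8000030517578], [112.5999984741211, 183.8000030517578]]
case_a_centre 0.88 361 [[385.0, 165.0], [391.79998779296875, 151.39999389648438], [414.20001220703125, 162.60000610351562], [407.3999938964844, 176.1999969482422]]
```

View pics/crop.png

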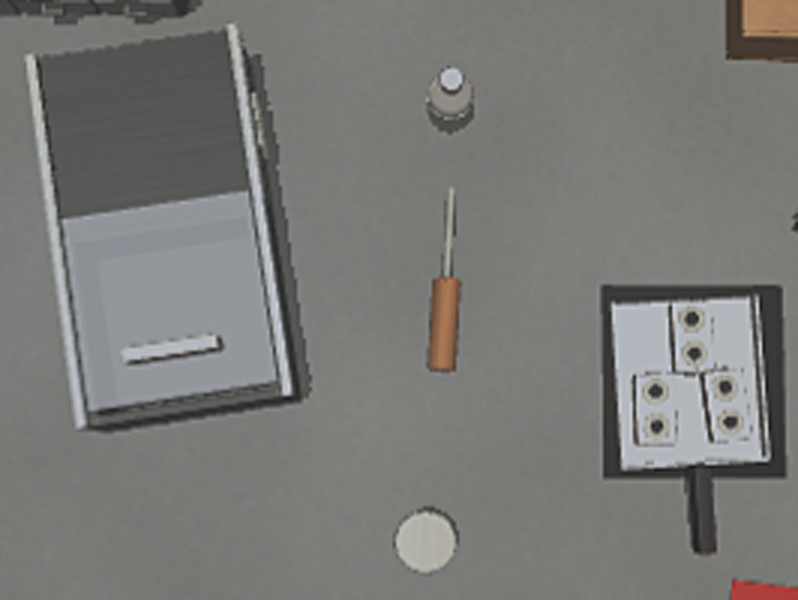

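The crop shows the right tray: black mat, three white cases with dark bores, handle towards the robot. The door handle is at crop (172,347), and the door is slightly ajar.

```bash
python3 - <<'E'
from h import *
f=lambda p:np.array(p,float)/3+[122,90]
print('rails FL FR BL BR',ray('top',f([(82,427),(291,396),(31,57),(234,26)]),.11).round(4))
print('dh ends',ray('top',f([(123,355),(220,341)]),.142).round(4))
print('door front', ray('top',f([(90,410),(276,382)]),.106).round(4))
print('tray LL LR',ray('top',f([(612,300),(757,295)]),.010).round(4),'rear tops',ray('top',f([(622,468),(770,462)]),.03).round(4))
print('handle rear/front',ray('top',f([(705,552),(690,470)]),.056).round(4))
print('mat',ray('top',f([(602,287),(780,287),(785,477),(604,477)]),.004).round(4))
E
```

```text
rails FL FR BL BR [[0.4543 0.299  0.11  ]
 [0.4832 0.1235 0.11  ]
 [0.7723 0.3542 0.11  ]
 [0.803  0.1803 0.11  ]]
dh ends [[0.513  0.2596 0.142 ]
 [0.5259 0.1801 0.142 ]]
door front [[0.469  0.2937 0.106 ]
 [0.4952 0.1369 0.106 ]]
tray LL LR [[ 0.5831 -0.1624  0.01  ]
 [ 0.5903 -0.2983  0.01  ]] rear tops [[ 0.4273 -0.1696  0.03  ]
 [ 0.4345 -0.3051  0.03  ]]
handle rear/front [[ 0.3536 -0.2402  0.056 ]
 [ 0.426  -0.2266  0.056 ]]
mat [[ 0.596  -0.1538  0.004 ]
 [ 0.5991 -0.3216  0.004 ]
 [ 0.4212 -0.3257  0.004 ]
 [ 0.4191 -0.1567  0.004 ]]
```

```bash
cat >> h.py <<'E'
def plan(*wps):
    """wps: (x,y,z,yaw,n) tool-down; yaw None keeps. Prints rows per waypoint, rounded with running correction."""
    s=telemetry.get_state(); p=np.array(s['eef_pos']); y=float(s['ee_rot'][2]); rows=[]
    for x,yy,z,yaw,n in wps:
        yaw=y if yaw is None else yaw; tgt=np.array([x,yy,z]); p0=p.copy(); y0=y; dy=(yaw-y0+np.pi)%(2*np.pi)-np.pi
        for i in range(1,n+1):
            w=p0+(tgt-p0)*i/n; M=np.array([[np.cos(y),np.sin(y),0],[np.sin(y),-np.cos(y),0],[0,0,-1]])
            d=np.round(M.T@(w-p)*1000,0); t=round(-(y0+dy*i/n-y),3); rows.append([*map(int,d),t]); p=p+M@d/1000; y-=t
    rows+=[[0,0,0,0]]*(-len(rows)%10)
    for i in range(0,len(rows),10): print(str(rows[i:i+10]).replace(' ',''))
    print('from',s['eef_pos'].round(4),s['ee_rot'].round(3),'t',round(s['t'],2),'F',s['force'].round(1),'w',round(s['width'],4))
E
python3 -c "
from h import *
plan((.5195,.220,.2,-1.397,16),(.5195,.220,.113,-1.397,4))"
```

```text
[[28,21,2,0.072],[30,19,1,0.072],[30,16,2,0.071],[32,15,2,0.072],[33,12,1,0.072],[34,9,2,0.072],[34,8,2,0.071],[35,4,1,0.072],[34,3,2,0.072],[35,-1,2,0.072]]
[[35,-2,1,0.071],[35,-6,2,0.072],[34,-7,2,0.072],[34,-10,1,0.072],[32,-13,2,0.071],[32,-15,2,0.072],[0,0,22,0.0],[0,0,21,0.0],[0,0,22,0.0],[0,0,22,0.0]]
from [0.1662 0.6542 0.2266] [-3.142 -0.    -0.249] t 1.15 F [0.2 0.4 0.6] w 0.0874
```

Call:
servo_tool([
  [[28,21,2,0.072],[30,19,1,0.072],[30,16,2,0.071],[32,15,2,0.072],[33,12,1,0.072],[34,9,2,0.072],[34,8,2,0.071],[35,4,1,0.072],[34,3,2,0.072],[35,-1,2,0.072]],
], claw=-0.2, grip_force=20)

```text
t: 1.98
eef_pos: [0.3878, 0.3821, 0.2099]
ee_rot: [-3.141, 0.0, -0.97]
force: [0.8, 0.1, 0.3]
width: 0.0528
gripper_force: 0.0
```

Call:
servo_tool([
  [[35,-2,1,0.071],[35,-6,2,0.072],[34,-7,2,0.072],[34,-10,1,0.072],[32,-13,2,0.071],[32,-15,2,0.072],[0,0,5,0],[0,0,5,0],[0,0,0,0],[0,0,0,0]],
])

```text
t: 2.82
eef_pos: [0.5193, 0.2203, 0.1893]
ee_rot: [3.141, -0.0, -1.396]
force: [-0.0, -0.0, -0.1]
width: 0.0526
gripper_force: 0.0
```

```bash
python3 - <<'E'
from h import *
save('wrist','w1.png')
for n in ['door_handle']:
    print([(np.round(d['position'],3).tolist(),round(d['conf'],2)) for d in recognise('wrist',n)])
print(proj('wrist',[[.5195,.22,.142]]))
plan((.5195,.220,.113,-1.397,5))
E
```

```text
[([0.564, 0.206, 0.106], 0.86)]
[[277.20040014 226.2333086 ]]
[[0,0,15,0.0],[0,0,16,0.001],[1,0,15,0.0],[0,0,16,0.001],[0,0,15,0.0],[0,0,0,0],[0,0,0,0],[0,0,0,0],[0,0,0,0],[0,0,0,0]]
from [0.5194 0.2209 0.1899] [-3.141  0.    -1.395] t 2.92 F [ 0.3 -0.2 -0.9] w 0.0526
```

View pics/w1.png

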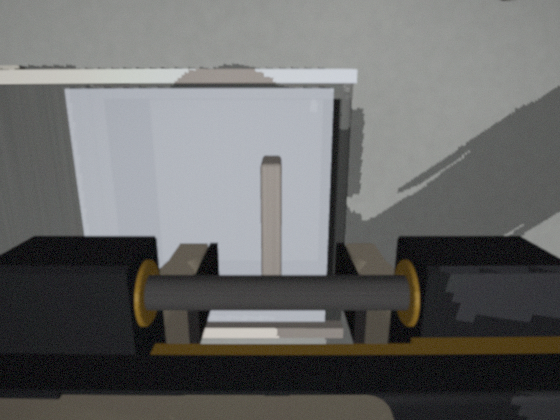

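The handle (271,215) stands centred between the fingers. I go down, grip it and slide it.

Call:
servo_tool([
  [[0,0,19,0],[0,0,19,0],[0,0,19,0],[0,0,19,0],[0,0,0,0],[0,0,0,0],[0,0,0,0],[0,0,0,0],[0,0,0,0],[0,0,0,0]],
])

```text
t: 3.75
eef_pos: [0.5201, 0.2203, 0.1146]
ee_rot: [-3.14, 0.001, -1.397]
force: [0.5, -0.7, 0.6]
width: 0.0525
gripper_force: 0.0
```

Call:
servo_tool([
  [[0,0,0,0],[0,0,0,0],[0,0,0,0],[0,0,0,0],[0,0,0,0],[0,0,0,0],[0,0,0,0],[0,0,0,0],[0,0,0,0],[0,0,0,0]],
], claw=1)

```text
t: 4.58
eef_pos: [0.5199, 0.2199, 0.1136]
ee_rot: [-3.141, -0.0, -1.397]
force: [2.3, 0.1, -0.4]
width: 0.0121
gripper_force: 20.0
```

Call:
servo_tool([
  [[0,-10,0,0],[0,-20,0,0],[0,-20,0,0],[0,-20,0,0],[0,-20,0,0],[0,-20,0,0],[0,-15,0,0],[0,-10,0,0],[0,-5,0,0],[0,0,0,0]],
])

```text
t: 5.42
eef_pos: [0.6589, 0.2443, 0.1136]
ee_rot: [-3.141, -0.0, -1.397]
force: [1.3, -0.5, 2.8]
width: 0.012
gripper_force: 20.0
```

Call:
servo_tool([
  [[0,-2,0,0],[0,-2,0,0],[0,-1,0,0],[0,-1,0,0],[0,0,0,0],[0,0,0,0],[0,0,0,0],[0,0,0,0],[0,0,0,0],[0,0,0,0]],
])

```text
t: 6.25
eef_pos: [0.6624, 0.245, 0.1136]
ee_rot: [3.14, -0.0, -1.397]
force: [-5.5, -1.0, 5.4]
width: 0.0116
gripper_force: 20.0
```

```bash
python3 - <<'E'
from h import *
save('top','t1.png')
print(telemetry.get_state()['force'],telemetry.get_state()['eef_pos'])
E
```

```text
[-5.13523323 -1.39592295  4.70858883] [0.66244863 0.2449419  0.11362017]
```

Call:
servo_tool([
  [[0,-2,0,0],[0,-2,0,0],[0,0,0,0],[0,0,0,0],[0,0,0,0],[0,0,0,0],[0,0,0,0],[0,0,0,0],[0,0,0,0],[0,0,0,0]],
])

```text
t: 7.13
eef_pos: [0.6624, 0.2449, 0.1135]
ee_rot: [3.133, -0.001, -1.397]
force: [-21.2, -0.6, 14.6]
width: 0.0118
gripper_force: 20.0
```

Call:
servo_tool([
  [[0,2,0,0],[0,2,0,0],[0,2,0,0],[0,1,0,0],[0,0,0,0],[0,0,0,0],[0,0,-20,0],[0,0,-30,0],[0,0,-30,0],[0,0,-20,0]],
], claw=-0.2)

```text
t: 7.97
eef_pos: [0.6617, 0.2449, 0.2166]
ee_rot: [-3.139, 0.0, -1.397]
force: [0.4, 1.0, 0.5]
width: 0.052
gripper_force: 0.0
```

```bash
python3 - <<'E'
from h import *
plan((.394,-.240,.16,-3.09,18),(.394,-.240,.1,-3.09,2))
E
```

```text
[[24,19,3,0.094],[26,17,3,0.094],[27,15,3,0.094],[28,12,4,0.094],[30,9,3,0.094],[30,6,3,0.094],[30,4,3,0.095],[31,0,3,0.094],[31,-2,3,0.094],[30,-5,3,0.094]]
[[30,-8,4,0.094],[29,-11,3,0.094],[27,-13,3,0.094],[27,-16,3,0.094],[24,-18,3,0.094],[23,-21,3,0.094],[21,-23,3,0.094],[19,-24,4,0.094],[0,0,30,0.0],[0,0,30,0.0]]
from [0.6617 0.2449 0.2166] [-3.139  0.    -1.397] t 7.97 F [0.4 1.  0.5] w 0.052
```

Call:
servo_tool([
  [[24,19,3,0.094],[26,17,3,0.094],[27,15,3,0.094],[28,12,4,0.094],[30,9,3,0.094],[30,6,3,0.094],[30,4,3,0.095],[31,0,3,0.094],[31,-2,3,0.094],[30,-5,3,0.094]],
])

```text
t: 8.8
eef_pos: [0.5111, -0.0259, 0.1826]
ee_rot: [-3.141, 0.0, -2.342]
force: [0.6, -0.4, 0.6]
width: 0.0526
gripper_force: 0.0
```

Call:
servo_tool([
  [[30,-8,4,0.094],[29,-11,3,0.094],[27,-13,3,0.094],[27,-16,3,0.094],[24,-18,3,0.094],[23,-21,3,0.094],[21,-23,3,0.094],[19,-24,4,0.094],[0,0,20,0],[0,0,0,0]],
])

```text
t: 9.63
eef_pos: [0.3902, -0.2409, 0.1343]
ee_rot: [3.14, -0.003, -3.094]
force: [-0.2, 0.5, -0.6]
width: 0.0524
gripper_force: 0.0
```

```bash
python3 - <<'E'
from h import *
w=save('wrist','w2.png'); t=save('top','t2.png')
cv2.imwrite('pics/m2.png',np.hstack([cv2.resize(w,(400,300)),cv2.resize(t[90:290,122:388],(400,300))])[:,:,::-1])
print(proj('wrist',[[.394,-.24,.052],[.354,-.242,.052],[.434,-.238,.052]]).round())
plan((.394,-.240,.02,-3.09,5))
E
```

```text
[[277. 212.]
 [277. 153.]
 [277. 267.]]
[[0,0,23,0.0],[-1,0,24,0.0],[0,0,23,0.0],[0,0,23,0.0],[-1,0,24,0.0],[0,0,0,0],[0,0,0,0],[0,0,0,0],[0,0,0,0],[0,0,0,0]]
from [ 0.3923 -0.2403  0.1365] [ 3.142e+00 -1.000e-03 -3.090e+00] t 9.73 F [ 1.  -0.5  1.2] w 0.0526
```

View pics/m2.png

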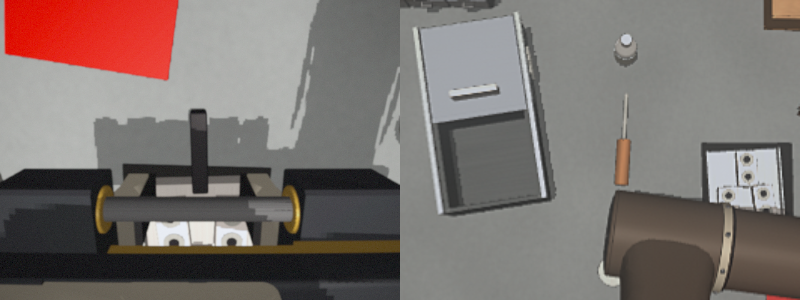

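The handle's rear end is at (276,154) in the wrist picture, as predicted, and the door is open. I descend and grip.

Call:
servo_tool([
  [[0,0,23,0],[-1,0,24,0],[0,0,23,0],[0,0,23,0],[-1,0,23,0],[0,0,0,0],[0,0,0,0],[0,0,0,0],[0,0,0,0],[0,0,0,0]],
])

```text
t: 10.57
eef_pos: [0.3958, -0.24, 0.022]
ee_rot: [-3.141, 0.003, -3.089]
force: [-0.7, -0.5, -0.4]
width: 0.0526
gripper_force: 0.0
```

Call:
servo_tool([
  [[0,0,0,0],[0,0,0,0],[0,0,0,0],[0,0,0,0],[0,0,0,0],[0,0,0,0],[0,0,0,0],[0,0,0,0],[0,0,0,0],[0,0,0,0]],
], claw=1, grip_force=60)

```text
t: 11.4
eef_pos: [0.3945, -0.2399, 0.0205]
ee_rot: [3.142, -0.0, -3.09]
force: [-0.5, 1.4, 1.5]
width: 0.0159
gripper_force: 59.8
```

Call:
servo_tool([
  [[0,0,-2,0],[0,0,-3,0],[0,0,-3,0],[0,0,-3,0],[0,0,-3,0],[0,0,-3,0],[0,0,-3,0],[0,0,0,0],[0,0,0,0],[0,0,0,0]],
])

```text
t: 12.23
eef_pos: [0.3945, -0.24, 0.0405]
ee_rot: [3.142, -0.0, -3.09]
force: [-0.1, -0.0, -4.0]
width: 0.016
gripper_force: 59.8
```

```bash
python3 - <<'E'
from h import *
s=telemetry.get_state(); print(s['eef_pos'],s['ee_rot'],s['force'],s['moment'])
a=save('scene','s3.png'); cv2.imwrite('pics/c3.png',cv2.resize(a[120:300,120:360],None,fx=3,fy=3)[:,:,::-1])
E
```

```text
[ 0.39448365 -0.23997386  0.04054303] [ 3.14153444e+00 -1.35832122e-05 -3.08986837e+00] [-0.13272045 -0.02016622 -4.04094722] [0.00317672 0.28899196 0.00731748]
```

View pics/c3.png

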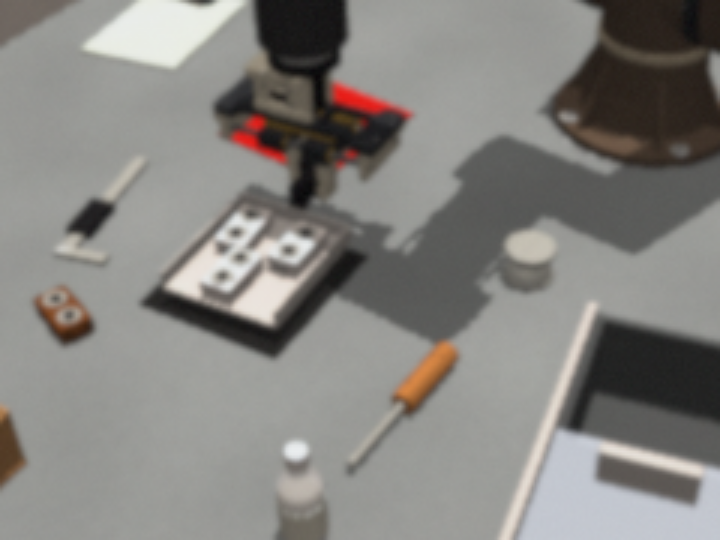

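The picture shows the tray lifted level, all three cases aboard and the wrist carrying its full 4.0 N. I lift it smoothly.

Call:
servo_tool([
  [[0,0,-5,0],[0,0,-12,0],[0,0,-20,0],[0,0,-27,0],[0,0,-33,0],[0,0,-35,0],[0,0,-33,0],[0,0,-27,0],[0,0,-20,0],[0,0,-12,0]],
])

```text
t: 13.12
eef_pos: [0.395, -0.2403, 0.2677]
ee_rot: [-3.14, 0.004, -3.09]
force: [0.9, -0.2, -4.7]
width: 0.0155
gripper_force: 59.8
```

```bash
python3 - <<'E'
from h import *
s=telemetry.get_state(); print(s['moment'])
plan((.475,-.01,.271,-3.03,10),(.406,.2,.271,-2.968,10))
E
```

```text
[0.07212311 0.0585603  0.00707735]
[[-9,23,0,-0.006],[-9,22,-1,-0.006],[-10,23,0,-0.006],[-10,22,0,-0.006],[-9,22,-1,-0.006],[-10,23,0,-0.006],[-10,22,0,-0.006],[-10,22,-1,-0.006],[-10,22,0,-0.006],[-11,22,0,-0.006]]
[[5,22,0,-0.006],[4,21,0,-0.006],[4,22,0,-0.006],[4,22,0,-0.007],[4,22,0,-0.006],[4,21,0,-0.006],[4,22,0,-0.006],[3,22,0,-0.006],[4,22,0,-0.006],[3,22,0,-0.007]]
from [ 0.395  -0.2403  0.2677] [-3.14   0.004 -3.09 ] t 13.12 F [ 0.9 -0.2 -4.7] w 0.0155
```

```bash
python3 - <<'E'
from h import *
eyes.grab_frame('scene'); s=telemetry.get_state(); print(s['moment'],s['force'],s['eef_pos'])
for n in ['case_a_centre','tray_lip','tray_handle']: print(n,[(np.round(d['position'],3).tolist(),round(d['conf'],2)) for d in recognise('scene',n)])
s=telemetry.get_state(); print(s['moment'])
E
```

```text
[-0.34575493 -0.00795884 -0.07529445] [ 2.53963739 -1.87232582 -0.78579966] [ 0.39575737 -0.24057855  0.26903644]
case_a_centre [([0.664, -0.362, 0.022], 0.72), ([0.491, -0.259, 0.278], 0.47)]
tray_lip [([0.527, -0.226, 0.259], 0.71), ([0.688, 0.246, 0.107], 0.45)]
tray_handle [([0.522, -0.23, 0.262], 0.83)]
[ 0.05495958  0.3233349  -0.05755367]
```

Still level, with the pan at about 0.26. I carry it over.

Call:
servo_tool([
  [[-3,6,0,0],[-6,13,0,0],[-9,20,0,-0.01],[-11,25,0,-0.01],[-12,27,0,-0.01],[-12,27,0,-0.01],[-12,27,0,-0.01],[-12,27,0,-0.01],[-11,26,0,-0.01],[-6,26,0,-0.01]],
])

```text
t: 14.15
eef_pos: [0.4693, -0.0072, 0.263]
ee_rot: [-3.141, -0.002, -3.009]
force: [1.1, -0.2, -3.9]
width: 0.0158
gripper_force: 59.8
```

```bash
python3 - <<'E'
from h import *
s=telemetry.get_state(); print(s['moment'])
plan((.406,.2,.271,-2.968,10))
E
```

```text
[ 0.03543723  0.1409515  -0.04168377]
[[4,21,-1,-0.004],[3,22,-1,-0.004],[3,21,0,-0.004],[4,22,-1,-0.004],[3,21,-1,-0.005],[3,21,-1,-0.004],[3,22,-1,-0.004],[3,21,0,-0.004],[3,22,-1,-0.004],[2,21,-1,-0.004]]
from [ 0.4693 -0.0072  0.263 ] [-3.141e+00 -2.000e-03 -3.009e+00] t 14.15 F [ 1.1 -0.2 -3.9] w 0.0158
```

Call:
servo_tool([
  [[0,26,0,-0.01],[2,26,0,0],[4,26,0,-0.01],[5,26,0,0],[5,26,0,-0.01],[5,24,0,0],[4,22,0,-0.01],[3,18,0,0],[2,12,0,0],[1,6,0,0]],
])

```text
t: 14.98
eef_pos: [0.4052, 0.1969, 0.2632]
ee_rot: [-3.141, -0.002, -2.968]
force: [0.7, -0.1, -5.0]
width: 0.0158
gripper_force: 59.8
```

Call:
servo_tool([
  [[0,0,0,0],[0,0,0,0],[0,0,0,0],[0,0,0,0],[0,0,0,0],[0,0,0,0],[0,0,0,0],[0,0,0,0],[0,0,0,0],[0,0,0,0]],
], grip_force=50)

```text
t: 15.82
eef_pos: [0.4064, 0.1955, 0.2646]
ee_rot: [3.142, 0.0, -2.97]
force: [-1.2, -0.3, -4.7]
width: 0.0157
gripper_force: 49.8
```

```bash
cat > chk.py <<'E'
from h import *
s=telemetry.get_state(); print(s['moment'].round(3),s['force'].round(1),s['eef_pos'].round(4),s['ee_rot'].round(3),round(s['t'],2))
for c in ['scene','top']:
  save(c,'k_%s_%d.png'%(c,s['t']*100))
  for n in ['tray_lip','case_a_centre']: print(c,n,[(np.round(d['position'],3).tolist(),round(d['conf'],2)) for d in recognise(c,n)])
E
python3 chk.py
```

```text
[-0.021  0.286 -0.024] [-1.2 -0.3 -4.7] [0.4064 0.1955 0.2646] [ 3.142  0.    -2.97 ] 15.82
scene tray_lip [([0.374, 0.017, 0.038], 0.67), ([0.53, 0.209, 0.255], 0.59)]
scene case_a_centre [([0.666, -0.36, 0.021], 0.64), ([0.512, 0.182, 0.278], 0.52)]
top tray_lip [([0.537, 0.209, 0.252], 0.81), ([0.634, 0.445, 0.032], 0.62)]
top case_a_centre [([0.66, -0.368, 0.018], 0.69)]
```

Call:
servo_tool([
  [[0,2,0,0],[0,2,0,0],[0,0,0,0],[0,0,0,0],[0,0,0,0],[0,0,0,0],[0,0,0,0],[0,0,0,0],[0,0,0,0],[0,0,0,0]],
], grip_force=44)

```text
t: 16.95
eef_pos: [0.4057, 0.1995, 0.2645]
ee_rot: [-3.142, -0.0, -2.97]
force: [-0.4, 0.4, -5.0]
width: 0.0153
gripper_force: 43.8
```

```bash
python3 chk.py
```

```text
[-0.033  0.306 -0.028] [-0.4  0.4 -5. ] [0.4057 0.1995 0.2645] [-3.142 -0.    -2.97 ] 16.95
scene tray_lip [([0.532, 0.215, 0.252], 0.81)]
scene case_a_centre [([0.667, -0.359, 0.022], 0.72), ([0.514, 0.188, 0.276], 0.63)]
top tray_lip [([0.538, 0.215, 0.251], 0.81), ([0.684, 0.229, 0.104], 0.24)]
top case_a_centre [([0.662, -0.37, 0.022], 0.85)]
```

Call:
servo_tool([
  [[0,0,0,0],[0,0,0,0],[0,0,0,0],[0,0,0,0],[0,0,0,0],[0,0,0,0],[0,0,0,0],[0,0,0,0],[0,0,0,0],[0,0,0,0]],
], grip_force=39)

```text
t: 18.08
eef_pos: [0.4057, 0.1995, 0.2646]
ee_rot: [-3.142, 0.0, -2.97]
force: [-0.4, 0.9, -4.2]
width: 0.0161
gripper_force: 38.8
```

```bash
python3 chk.py
```

```text
[-0.036  0.321  0.006] [-0.4  0.9 -4.2] [0.4057 0.1995 0.2646] [-3.142  0.    -2.97 ] 18.08
scene tray_lip [([0.53, 0.216, 0.252], 0.69)]
scene case_a_centre [([0.514, 0.19, 0.279], 0.52), ([0.77, 0.001, 0.061], 0.19)]
top tray_lip [([0.536, 0.213, 0.248], 0.95)]
top case_a_centre [([0.499, 0.183, 0.276], 0.84), ([0.66, -0.368, 0.019], 0.77)]
```

```bash
sed -i "s/\['scene','top'\]/['top']/; s/\['tray_lip','case_a_centre'\]/['tray_lip']/" chk.py
```

Call:
servo_tool([
  [[0,0,0,0],[0,0,0,0],[0,0,0,0],[0,0,0,0],[0,0,0,0],[0,0,0,0],[0,0,0,0],[0,0,0,0],[0,0,0,0],[0,0,0,0]],
], grip_force=34)

```text
t: 19.22
eef_pos: [0.4058, 0.1995, 0.2646]
ee_rot: [3.142, 0.0, -2.97]
force: [-0.5, 0.4, -5.4]
width: 0.0156
gripper_force: 34.0
```

```bash
python3 chk.py
```

```text
[-0.071  0.27   0.008] [-0.5  0.4 -5.4] [0.4058 0.1995 0.2646] [ 3.142  0.    -2.97 ] 19.22
top tray_lip [([0.535, 0.212, 0.251], 0.64), ([0.497, 0.185, 0.274], 0.38)]
```

Call:
servo_tool([
  [[0,0,0,0],[0,0,0,0],[0,0,0,0],[0,0,0,0],[0,0,0,0],[0,0,0,0],[0,0,0,0],[0,0,0,0],[0,0,0,0],[0,0,0,0]],
], grip_force=30)

```text
t: 20.15
eef_pos: [0.4058, 0.1995, 0.2646]
ee_rot: [-3.142, 0.0, -2.97]
force: [0.1, 0.2, -4.3]
width: 0.0163
gripper_force: 30.0
```

```bash
python3 chk.py
```

```text
[-0.045  0.29   0.008] [ 0.1  0.2 -4.3] [0.4058 0.1995 0.2646] [-3.142  0.    -2.97 ] 20.15
top tray_lip [([0.537, 0.214, 0.251], 0.83)]
```

Call:
servo_tool([
  [[0,0,0,0],[0,0,0,0],[0,0,0,0],[0,0,0,0],[0,0,0,0],[0,0,0,0],[0,0,0,0],[0,0,0,0],[0,0,0,0],[0,0,0,0]],
], grip_force=26)

```text
t: 21.08
eef_pos: [0.4058, 0.1995, 0.2646]
ee_rot: [3.142, 0.0, -2.97]
force: [0.2, -0.5, -3.3]
width: 0.0161
gripper_force: 26.0
```

```bash
python3 chk.py
```

```text
[0.033 0.199 0.017] [ 0.2 -0.5 -3.3] [0.4058 0.1995 0.2646] [ 3.142  0.    -2.97 ] 21.08
top tray_lip [([0.518, 0.214, 0.192], 0.59)]
```

Call:
servo_tool([
  [[0,0,0,0],[0,0,0,0],[0,0,0,0],[0,0,0,0],[0,0,0,0],[0,0,0,0],[0,0,0,0],[0,0,0,0],[0,0,0,0],[0,0,0,0]],
], grip_force=23)

```text
t: 22.02
eef_pos: [0.4057, 0.1995, 0.2646]
ee_rot: [3.142, 0.0, -2.97]
force: [-0.4, -0.1, -4.5]
width: 0.0156
gripper_force: 23.0
```

```bash
python3 chk.py
```

```text
[ 0.02   0.153 -0.   ] [-0.4 -0.1 -4.5] [0.4057 0.1995 0.2646] [ 3.142  0.    -2.97 ] 22.02
top tray_lip [([0.522, 0.21, 0.195], 0.57)]
```

```bash
python3 - <<'E'
from h import *
a=save('scene','s5.png'); b=save('top','t5.png')
cv2.imwrite('pics/m5.png',np.vstack([cv2.resize(a[180:360,240:480],(400,300)),cv2.resize(b[90:270,100:340],(400,300))])[:,:,::-1])
E
```

```text
(no output)
```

View pics/m5.png

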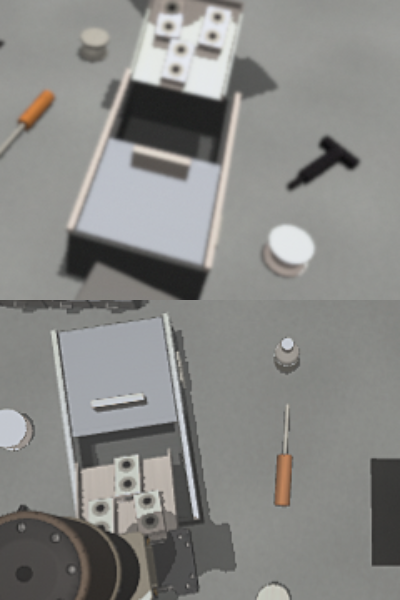

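The tray is tilted about 28° with its lip over the bin and the cases still aboard. I loosen the grip a little more.

Call:
servo_tool([
  [[0,0,0,0],[0,0,0,0],[0,0,0,0],[0,0,0,0],[0,0,0,0],[0,0,0,0],[0,0,0,0],[0,0,0,0],[0,0,0,0],[0,0,0,0]],
], grip_force=20.5)

```text
t: 23.05
eef_pos: [0.4057, 0.1995, 0.2646]
ee_rot: [-3.142, -0.0, -2.97]
force: [-0.8, -0.2, -4.2]
width: 0.0159
gripper_force: 20.5
```

```bash
python3 chk.py
```

```text
[-0.034  0.215  0.001] [-0.8 -0.2 -4.2] [0.4057 0.1995 0.2646] [-3.142 -0.    -2.97 ] 23.05
top tray_lip [([0.52, 0.211, 0.192], 0.63), ([0.755, -0.006, 0.071], 0.35), ([0.511, -0.237, 0.004], 0.31)]
```

Call:
servo_tool([
  [[0,0,0,0],[0,0,0,0],[0,0,0,0],[0,0,0,0],[0,0,0,0],[0,0,0,0],[0,0,0,0],[0,0,0,0],[0,0,0,0],[0,0,0,0]],
], grip_force=18.5)

```text
t: 23.98
eef_pos: [0.4059, 0.1996, 0.2647]
ee_rot: [3.141, 0.0, -2.97]
force: [-1.2, 0.9, -2.5]
width: 0.0161
gripper_force: 18.5
```

```bash
python3 chk.py
```

```text
[0.048 0.013 0.006] [-1.2  0.9 -2.5] [0.4059 0.1996 0.2647] [ 3.141  0.    -2.97 ] 23.98
top tray_lip []
```

```bash
python3 - <<'E'
from h import *
a=save('scene','s6.png'); b=save('top','t6.png')
cv2.imwrite('pics/m6.png',np.vstack([cv2.resize(a[180:360,240:480],(400,300)),cv2.resize(b[90:270,100:340],(400,300))])[:,:,::-1])
E
```

View pics/m6.png

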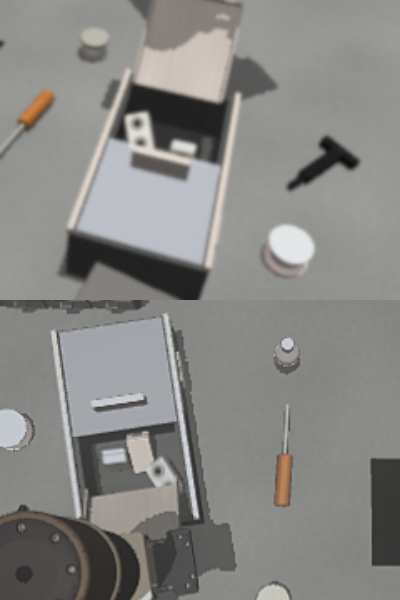

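All three cases lie in the bin and the tray is empty, at about 40°. I work out the tilt and head back.

```bash
python3 - <<'E'
from h import *
for b in [35,40,45,50,55]:
    a=np.radians(b); p=np.array([.4059,.1996,.2837]); c=np.array([np.cos(.172),np.sin(.172),0]); l=np.array([-c[1],c[0],0])
    m=p+c*.1955*np.cos(a)-[0,0,.1955*np.sin(a)]
    print(b,m.round(3),proj('top',[m+l*.068,m-l*.068]).round(1).tolist(),proj('scene',[m+l*.068,m-l*.068]).round(1).tolist())
plan((.4059,.1996,.33,-2.97,3),(.475,0,.33,-3.03,7),(.46,-.237,.30,-3.09,10))
E
```

```text
35 [0.564 0.227 0.172] [[146.7, 190.9], [202.5, 182.3]] [[374.0, 240.4], [317.9, 227.2]]
40 [0.553 0.225 0.158] [[148.6, 195.8], [203.8, 187.2]] [[373.5, 241.5], [318.4, 228.6]]
45 [0.542 0.223 0.145] [[150.5, 201.0], [205.1, 192.5]] [[373.2, 242.0], [319.0, 229.3]]
50 [0.53  0.221 0.134] [[152.3, 206.4], [206.4, 198.0]] [[373.0, 242.0], [319.7, 229.4]]
55 [0.516 0.219 0.124] [[154.0, 212.1], [207.7, 203.7]] [[372.9, 241.3], [320.5, 229.0]]
[[0,0,-22,0.0],[0,0,-21,0.0],[0,0,-22,0.0],[-5,-30,0,0.009],[-5,-30,0,0.008],[-5,-29,0,0.009],[-6,-30,0,0.008],[-6,-29,0,0.009],[-6,-30,0,0.009],[-6,-29,0,0.008]]
[[4,-23,3,0.006],[4,-24,3,0.006],[4,-23,3,0.006],[4,-24,3,0.006],[3,-23,3,0.006],[4,-24,3,0.006],[3,-24,3,0.006],[3,-23,3,0.006],[3,-24,3,0.006],[3,-23,3,0.006]]
from [0.4059 0.1996 0.2648] [ 3.141e+00  1.000e-03 -2.970e+00] t 24.18 F [-0.3 -0.2 -2.2] w 0.016
```

Call:
servo_tool([
  [[0,0,-15,0],[0,0,-22,0],[0,0,-25,0],[-5,-25,-5,0.009],[-5,-30,0,0.008],[-5,-30,0,0.009],[-6,-30,0,0.008],[-6,-30,0,0.009],[-6,-30,0,0.009],[-6,-30,0,0.008]],
], grip_force=40)

```text
t: 25.02
eef_pos: [0.4743, 0.0008, 0.3319]
ee_rot: [3.142, 0.001, -3.03]
force: [1.6, 1.4, -3.1]
width: 0.0158
gripper_force: 40.0
```

Call:
servo_tool([
  [[4,-25,6,0.006],[4,-25,8,0.006],[4,-25,10,0.006],[4,-25,12,0.006],[3,-25,12,0.006],[4,-25,12,0.006],[3,-24,12,0.006],[3,-24,12,0.006],[3,-20,12,0.006],[3,-12,10,0.006]],
])

```text
t: 25.85
eef_pos: [0.4588, -0.2317, 0.2247]
ee_rot: [-3.141, -0.001, -3.091]
force: [0.8, 0.8, -3.2]
width: 0.016
gripper_force: 40.0
```

```bash
python3 - <<'E'
from h import *
plan((.4668,-.2365,.148,-3.09,8))
E
python3 chk.py
```

```text
[[-1,-1,10,-0.0],[-1,0,9,-0.0],[-1,-1,10,-0.0],[-1,-1,9,-0.001],[-1,0,10,0.0],[-1,-1,10,0.0],[-1,-1,9,0.0],[-1,0,10,-0.0],[0,0,0,0],[0,0,0,0]]
from [ 0.4588 -0.2317  0.2247] [-3.141e+00 -1.000e-03 -3.091e+00] t 25.85 F [ 0.8  0.8 -3.2] w 0.016
[ 0.489 -0.133  0.066] [ 0.8  0.8 -3.2] [ 0.4588 -0.2317  0.2247] [-3.141e+00 -1.000e-03 -3.091e+00] 25.85
top tray_lip [([0.655, -0.008, 0.016], 0.69)]
```

Call:
servo_tool([
  [[-1,-1,10,0],[-1,-1,10,0],[-1,-1,10,0],[-1,0,10,0],[-1,-1,10,0],[-1,0,9,0],[-1,0,9,0],[-1,0,9,0],[0,0,0,0],[0,0,0,0]],
], grip_force=20)

```text
t: 26.78
eef_pos: [0.467, -0.2334, 0.148]
ee_rot: [3.142, -0.001, -3.09]
force: [0.4, -0.0, -3.0]
width: 0.0159
gripper_force: 20.0
```

```bash
python3 - <<'E'
from h import *
b=save('top','t7.png'); a=save('scene','s7.png')
cv2.imwrite('pics/m7.png',np.vstack([cv2.resize(a[120:300,120:360],(400,300)),cv2.resize(b[150:300,290:490],(400,300))])[:,:,::-1])
s=telemetry.get_state(); print(s['eef_pos'],s['force'])
E
```

```text
[ 0.46763562 -0.23355235  0.14895534] [-0.0892026  -0.45900692 -3.40583478]
```

View pics/m7.png

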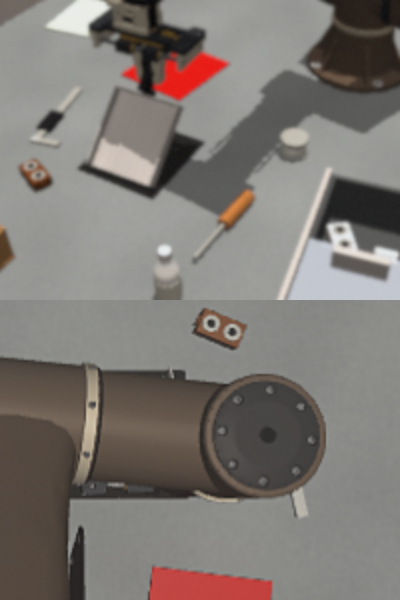

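The lip hangs just over the mat's far edge, as intended. I lower it along an arc about the lip.

Call:
servo_tool([
  [[0,-3,9,0],[10,0,9,0],[10,0,9,0],[9,0,10,0],[8,0,11,0],[8,0,11,0],[7,0,12,0],[6,0,12,0],[0,0,0,0],[0,0,0,0]],
])

```text
t: 27.72
eef_pos: [0.4093, -0.2397, 0.0656]
ee_rot: [-3.142, -0.001, -3.09]
force: [-0.6, -0.1, -1.9]
width: 0.0161
gripper_force: 20.0
```

```bash
python3 - <<'E'
from h import *
a=save('scene','s8.png')
s=telemetry.get_state(); print(s['eef_pos'],s['force'],s['moment'])
print(proj('scene',[[.5867,-.2303,.008]]))
plan((.3945,-.24,.021,-3.09,5))
E
```

```text
[ 0.40974388 -0.23963245  0.06589865] [ 0.20767974  0.02917777 -2.97084461] [-0.03456794  0.10438983  0.00759781]
[[192.61996019 226.04222833]]
[[3,0,9,0.0],[3,0,9,0.0],[3,0,9,0.0],[3,0,9,0.0],[3,0,9,0.0],[0,0,0,0],[0,0,0,0],[0,0,0,0],[0,0,0,0],[0,0,0,0]]
from [ 0.4097 -0.2396  0.0659] [-3.141 -0.    -3.09 ] t 27.77 F [ 0.2  0.  -3. ] w 0.0159
```

Call:
servo_tool([
  [[5,0,10,0],[4,0,10,0],[3,0,10,0],[2,0,8,0],[1,0,6,0],[0,0,1,0],[0,0,0,0],[0,0,0,0],[0,0,0,0],[0,0,0,0]],
], grip_force=12)

```text
t: 28.6
eef_pos: [0.3949, -0.2403, 0.0208]
ee_rot: [-3.141, 0.001, -3.09]
force: [0.5, -0.9, -0.2]
width: 0.0159
gripper_force: 12.0
```

```bash
python3 - <<'E'
from h import *
a=save('scene','s9.png'); c=a[130:280,120:320]
s=telemetry.get_state(); print(s['eef_pos'],s['force'],s['moment'])
for d in recognise('scene','tray_lip')[:1]: print(d)
cv2.imwrite('pics/m9.png',cv2.resize(c,(800,600))[:,:,::-1])
E
```

```text
[ 0.39494749 -0.24031683  0.02081117] [ 0.74749932 -1.08322389  0.31849528] [-0.50055817 -0.42750358 -0.02022798]
{'position': [0.5103, -0.2321, 0.0157], 'conf': 0.94}
```

View pics/m9.png

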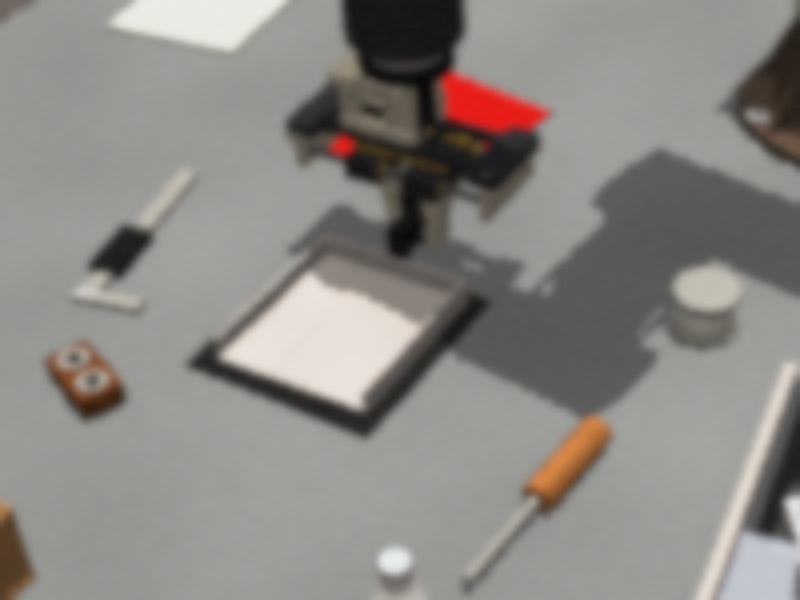

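The tray is flat on the mat in its old place, with the force at zero. I let go and return to the door.

Call:
servo_tool([
  [[0,0,0,0],[0,0,0,0],[0,0,0,0],[0,0,0,0],[0,0,0,0],[0,0,0,0],[0,0,-10,0],[0,0,-25,0],[0,0,-35,0],[0,0,-35,0]],
], claw=-0.2, grip_force=20)

```text
t: 29.53
eef_pos: [0.3935, -0.24, 0.1262]
ee_rot: [3.141, -0.003, -3.09]
force: [0.9, -0.4, 0.6]
width: 0.0521
gripper_force: 0.0
```

```bash
python3 - <<'E'
from h import *
plan((.394,-.2403,.2,-3.09,3),(.6615,.2447,.2,-1.397,17))
E
```

```text
[[0,0,-25,0.0],[0,0,-24,0.0],[0,0,-25,0.0],[-17,28,0,-0.1],[-20,25,0,-0.099],[-22,24,0,-0.1],[-25,21,0,-0.099],[-27,19,0,-0.1],[-28,16,0,-0.099],[-30,14,0,-0.1]]
[[-31,10,0,-0.1],[-32,7,0,-0.099],[-32,4,0,-0.1],[-32,0,0,-0.099],[-33,-2,0,-0.1],[-32,-6,0,-0.1],[-31,-9,0,-0.099],[-30,-12,0,-0.1],[-29,-16,0,-0.099],[-28,-17,0,-0.1]]
from [ 0.3935 -0.24    0.1262] [ 3.141e+00 -3.000e-03 -3.090e+00] t 29.53 F [ 0.9 -0.4  0.6] w 0.0521
```

Call:
servo_tool([
  [[0,0,-25,0],[0,0,-24,0],[0,0,-25,0],[-17,28,0,-0.1],[-20,25,0,-0.099],[-22,24,0,-0.1],[-25,21,0,-0.099],[-27,19,0,-0.1],[-28,16,0,-0.099],[-30,14,0,-0.1]],
])

```text
t: 30.37
eef_pos: [0.505, -0.0387, 0.1996]
ee_rot: [-3.142, 0.0, -2.388]
force: [0.6, 0.2, -0.0]
width: 0.0524
gripper_force: 0.0
```

Call:
servo_tool([
  [[-31,10,0,-0.1],[-32,7,0,-0.099],[-32,4,0,-0.1],[-32,0,0,-0.099],[-33,-2,0,-0.1],[-32,-6,0,-0.1],[-31,-9,0,-0.099],[-30,-12,0,-0.1],[-29,-16,0,-0.099],[-28,-17,0,-0.1]],
])

```text
t: 31.2
eef_pos: [0.6626, 0.2462, 0.1992]
ee_rot: [3.141, -0.0, -1.392]
force: [-0.0, -0.0, 0.9]
width: 0.0527
gripper_force: 0.0
```

```bash
python3 - <<'E'
from h import *
w=save('wrist','w3.png'); save('top','t10.png')
plan((.6615,.2447,.114,-1.397,6))
for d in recognise('top','door_handle')[:2]: print(d['position'],d['conf'])
E
```

```text
[[1,0,14,0.001],[0,1,14,0.001],[1,0,14,0.001],[0,1,14,0.001],[1,0,14,0.002],[1,0,14,0.001],[0,0,0,0],[0,0,0,0],[0,0,0,0],[0,0,0,0]]
from [0.6633 0.2486 0.1977] [ 3.141 -0.    -1.39 ] t 31.3 F [-0.7  0.3 -0.6] w 0.0526
[0.7074, 0.2147, 0.1057] 0.67
[0.5415, 0.1859, 0.0327] 0.59
```

Call:
servo_tool([
  [[1,0,14,0],[1,0,14,0],[1,1,14,0],[0,1,14,0],[1,0,14,0],[0,0,14,0],[0,0,0,0],[0,0,0,0],[0,0,0,0],[0,0,0,0]],
])

```text
t: 32.18
eef_pos: [0.6613, 0.2407, 0.117]
ee_rot: [-3.14, 0.001, -1.397]
force: [-0.0, -1.3, 0.1]
width: 0.0522
gripper_force: 0.0
```

Call:
servo_tool([
  [[0,0,0,0],[0,0,0,0],[0,0,0,0],[0,0,0,0],[0,0,0,0],[0,0,0,0],[0,0,0,0],[0,0,0,0],[0,0,0,0],[0,0,0,0]],
], claw=1)

```text
t: 33.02
eef_pos: [0.661, 0.2407, 0.1156]
ee_rot: [-3.141, 0.0, -1.397]
force: [2.0, 0.6, -0.0]
width: 0.0115
gripper_force: 20.0
```

Call:
servo_tool([
  [[0,10,0,0],[0,20,0,0],[0,20,0,0],[0,20,0,0],[0,20,0,0],[0,20,0,0],[0,17,0,0],[0,13,0,0],[0,8,0,0],[0,3,0,0]],
])

```text
t: 33.85
eef_pos: [0.5108, 0.2143, 0.1156]
ee_rot: [3.141, 0.0, -1.397]
force: [1.5, 0.7, -4.1]
width: 0.012
gripper_force: 20.0
```

Call:
servo_tool([
  [[0,2,0,0],[0,2,0,0],[0,2,0,0],[0,1,0,0],[0,0,0,0],[0,0,0,0],[0,0,0,0],[0,0,0,0],[0,0,0,0],[0,0,0,0]],
])

```text
t: 34.68
eef_pos: [0.5103, 0.2143, 0.1156]
ee_rot: [-3.134, 0.0, -1.396]
force: [23.7, -1.5, -18.5]
width: 0.0121
gripper_force: 20.0
```

At the closed stop: the force rises without motion. I release, rise and check.

Call:
servo_tool([
  [[0,-2,0,0],[0,-2,0,0],[0,-2,0,0],[0,0,0,0],[0,0,0,0],[0,0,0,0],[0,0,-15,0],[0,0,-30,0],[0,0,-30,0],[0,0,-30,0]],
], claw=-0.2)

```text
t: 35.52
eef_pos: [0.5106, 0.214, 0.2218]
ee_rot: [3.141, -0.0, -1.396]
force: [0.6, -0.5, 0.2]
width: 0.0525
gripper_force: 0.0
```

Call:
servo_tool([
  [[0,0,-35,0],[-35,0,-30,0],[-35,0,0,0],[-35,0,0,0],[-35,0,0,0],[-35,0,0,0],[-35,0,0,0],[-20,0,0,0],[0,0,0,0],[0,0,0,0]],
])

```text
t: 36.35
eef_pos: [0.4712, 0.4383, 0.282]
ee_rot: [3.141, -0.001, -1.395]
force: [-0.2, 0.2, -0.1]
width: 0.0528
gripper_force: 0.0
```

```bash
python3 - <<'E'
from h import *
s=telemetry.get_state(); print(s['eef_pos'],s['force'],s['t'])
b=save('top','t11.png'); cv2.imwrite('pics/m11.png',cv2.resize(b[90:290,122:388],None,fx=3,fy=3,interpolation=cv2.INTER_CUBIC)[:,:,::-1])
print(((proj('top',[[.5103,.217,.142]])-[122,90])*3).round())
E
```

```text
[0.47117523 0.43832678 0.2819793 ] [-0.19582666  0.16453484 -0.12453545] 36.35
[[175. 359.]]
```

View pics/m11.png

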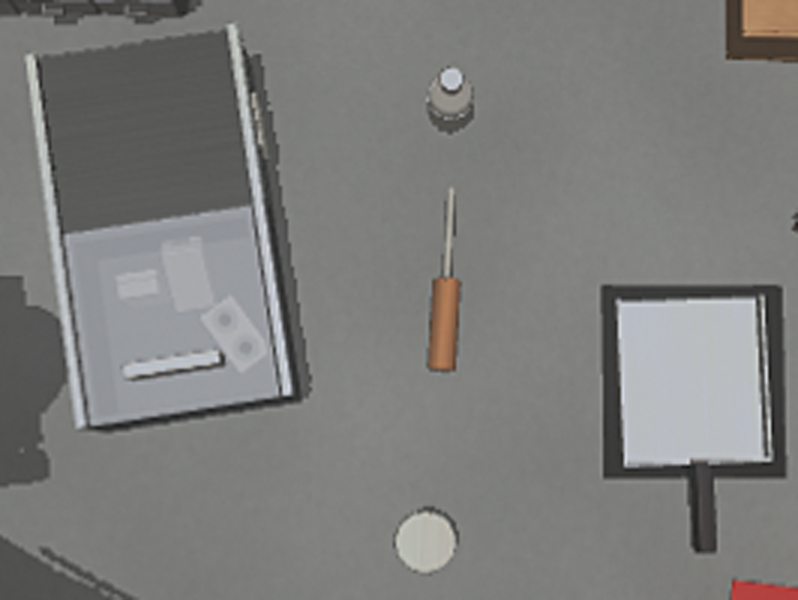

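The door is shut, with its front edge flush and its handle at (172,362). All three cases lie in the bin under it. The empty tray is flat on the black mat and the bystanders have not moved.

```bash
python3 -c "
from station import ticket
print(ticket.job_done())"
```

```text
the job is handed in; nothing more can be done
None
```

I handed the job in at about 36 s: the door was opened, all three cases slid off the tray into the bin, the empty tray is flat on its black mat, and the door is fully shut; the last overhead picture shows the bystanders in view unmoved.

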